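# Clear the staining bench into its racks

## Robot

A 7-joint arm with a two-finger parallel gripper is mounted at the origin on a cart in front of the work surface, level with it; the furniture and walls round the work are solid. World frame = base frame: x ahead of the robot, y to its left, z up, the work surface at z = 0. Lengths are in m, angles in rad, forces in N, time in s.
With the tool pointing down it reaches from about 0.35 to 0.9 m from the base axis. Payload 7.2 kg.
Tool frame: the origin (TCP) lies between the finger pads; the fingertips stand 14 mm ahead of it and the grasp point (between the pads) lies 5 mm behind it (finger_overhang is the distance from the TCP to the fingertips, in m); z points along the fingers, y is the line along which they close (so a half turn about z gives the same grasp; the last joint's range is limited). The gripper opens to 85 mm and grips with 20 to 120 N. Pads are 22 mm wide; open, the fingers measure 114 mm over their backs; the gripper's body (76 mm by 85 mm) begins 54 mm behind the grasp point. The pads swing forward as they close: fully open they stand 13 mm farther back than shut.
Start: joints at [-1.399, 0.411, -0.013, 1.596, 0.006, 1.134, -0.082], TCP at [0.148, 0.607, 0.245] pointing down, gripper open.
Joint ranges: [-2.95, 2.95], [-0.29, 1.99], [-1.47, 1.44], [0.14, 2.54], [-1.03, 4.17], [0.13, 1.85], [-2.86, 2.86]. Speed limits (rad/s): [2.39, 2.39, 3.01, 3.01, 3.14, 3.14, 3.14].

## Interface

Orientations are given as a 3x3 rotation matrix whose columns are the frame's x, y, z axes.
In Python, from plant import * gives the robot as it stands.
- The arm moves only by the tool servo_tool, never from a script. Its argument "commands" is a list of rows, each a list of 3 entries, a list of its own where there are three numbers: the shift along the world's x, y, z each as a share of 2 cm, from -1 to 1, then the turn about the world's z as a share of 0.08 rad, from -1 to 1, then the closure, from -1 (fully open) to 1 (shut). In form: [[[dx, dy, dz], twist, hand], ...]. A call has exactly 5 rows; each row shifts and turns the commanded pose from where the row before left it; what a row does not reach is not made up. A row lasts 1/12 s, in which the tool goes at most 41.7 mm and 7.16 degrees, less where a joint would pass 70% of its speed; a pose out of reach is approached as far as the arm can. A call with a number of a shift or a turn outside -1 to 1 is refused whole. A call with a gripper value outside its range is refused whole. The fingers move at their own pace and stop on an object; the grip force is fixed at half the most. Time passes only in rows, so rows that do not move let the fingers close, or fill a call up. It gives the time, the measured TCP pose, the force, the opening and the grip force at its end, in the units of the state.
- get_state(): the state, without advancing time (a new reading comes with each control period).
- grab_frame(name): name is "scene" or "top"; returns (picture, depth): 400x640x3 uint8, blue, green, red; 400x640 float32, m along the optical axis (not along the pixel's ray), 0 where there is no reading.
- camera_params(name): a dict with "fx", "fy", "cx", "cy" (pixels), "xyz" and "rotation" of the camera in the world. Camera axes: x right, y up, looking along -z (the intrinsics and any distortion apply to the point x, -y, -z); pixel columns grow to the right and rows downward; lengths in m; the calibration is good to about 2 mm. A picture is of the moment at which its call begins. camera_params takes no time and is no camera call.
- sign_off(): hands the job in; it is judged then, once.
The state is a dict: "t": time; "joints": joint angles; "qd": joint speeds; "joint_efforts": joint torques, N m; "tool_pos": TCP position; "tcp_rot": TCP orientation; "force": force on the tool from outside, world axes, zero at the start; "moment": the same for the moment, N m; "grip_width": opening from 0.0 (shut) to 1.0 (fully open); "grasp_force": force on a finger pad.
Only numpy, scipy, OpenCV 4.12 (cv2) and the standard library are available. Lean on these libraries where they do the work, as an engineer would, in place of code of your own. Each camera call takes 0.05 s, during which the arm holds its last target. There are 200 camera calls.

## Task

Put the staining bench back in order: stand the two white dropper bottles in the empty wells of the grey bottle rack and the two small vials from the front of the table in the wells of the white vial rack, and lay the forceps across both notches of the metal instrument rest. Each piece must sit right down in its place; keep the bottles and vials upright, and leave the amber bottle standing in its well.

Things in the scene. Friction and masses are not known exactly. Their poses are not given: they have to be found in the camera images.
- bottle_1_center (a point): white dropper bottle standing upright, one of two alike but for the cap (red): body 28 mm in diameter and 52 mm tall, tapered cap above it, 77 mm tall in all; about 40 g. The point is its centre, 38.5 mm above its underside, z up; grasp the body about here, fingers fore and aft (things may stand close by on its left and right). It may go in either empty well of the bottle rack
- bottle_2_center (a point): white dropper bottle standing upright, one of two alike but for the cap (blue): body 28 mm in diameter and 52 mm tall, tapered cap above it, 77 mm tall in all; about 40 g. The point is its centre, 38.5 mm above its underside, z up; grasp the body about here, fingers fore and aft (things may stand close by on its left and right). It may go in either empty well of the bottle rack
- vial_1_center (a point): small capped vial standing upright (whitish glass, grey cap): body 21 mm in diameter and 38 mm tall, cap 18 mm in diameter, 45 mm tall in all; about 20 g. The point is its centre, 22.5 mm above its underside, z up; grasp 10 mm above this point to keep the fingertips off the rack, fingers fore and aft. It may go in either well of the vial rack. (The vials by the tube rack far back are out of play)
- vial_2_center (a point): small capped vial standing upright (amber glass, green cap): body 21 mm in diameter and 38 mm tall, cap 18 mm in diameter, 45 mm tall in all; about 20 g. The point is its centre, 22.5 mm above its underside, z up; grasp 10 mm above this point to keep the fingertips off the rack, fingers fore and aft. It may go in either well of the vial rack. (The vials by the tube rack far back are out of play)
- forceps_center (a point): steel forceps lying flat: 125 mm long along its y axis, 13 mm wide along x (its two arms do not give), 10 mm high. The point is its centre, 5 mm above its underside; grasp across the width here. A black marker of about the same length lies near by and is not to be moved
- bottle_rack: grey plastic block fixed to the table, 60 mm along x, 176 mm along y, 24 mm high, a 6 mm lip on each short end; three round wells in a row along its y axis at y = -55, 0 and +55 mm, each 39 mm in diameter with a 3 mm bevel round the mouth, floor 10 mm above the table (14 mm deep). The well at y = +55 mm already holds the amber bottle; the other two are empty. Origin: centre of its underside
- vial_rack: white plastic block fixed to the table, 48 mm along x, 116 mm along y, 20 mm high, a 6 mm lip on each short end; two empty round wells at y = -25 and +25 mm on its y axis, each 31 mm in diameter with a 3 mm bevel round the mouth, floor 10 mm above the table (10 mm deep). Origin: centre of its underside
- forceps_rest: metal instrument rest fixed to the table: base plate 60 mm along x, 112 mm along y, up to 10 mm high, with an upright saddle at y = -36 and +36 mm, 5 mm thick. Each has a notch open upward: floor 32 mm above the table and 29 mm wide, cheek tops 50 mm up and 38 mm apart. The forceps lies along the y axis across both notches; fingers fit between the saddles. Origin: centre of its underside
- amber_bottle_center (a point): amber dropper bottle with a white cap, 32 mm in diameter, 86 mm tall, already standing in the bottle rack's well at y = +55 mm; the point is its centre, 43 mm above its underside, z up. It stays there
There are look-alikes about, which are no part of the job. Leave any purple or turquoise look-alike of the part that bears bottle_2_center alone.

How it is judged:
At the end, for the whole second after the job is handed in: White bottles in the two free wells of the bottle rack, vials in the vial rack, amber bottle in its well: all upright within 0.15 rad, 10 mm of the well centre, 4 mm of its floor. Forceps flat on both notch floors, within 14 mm across, 20 mm along and 0.3 rad of the rest. All at rest (((x of bottle_1_center in the frame of bottle_rack between -0.01 and 0.01 m and y of bottle_1_center in the frame of bottle_rack between -0.01 and 0.01 m) or (x of bottle_1_center in the frame of bottle_rack between -0.01 and 0.01 m and y of bottle_1_center in the frame of bottle_rack between -0.065 and -0.045 m)) and z of bottle_1_center in the frame of bottle_rack between 0.0445 and 0.0525 m and angle between each of bottle_1_center, bottle_2_center, vial_1_center, vial_2_center, amber_bottle_center's own z axis and vertical below 0.15 rad and ((x of bottle_2_center in the frame of bottle_rack between -0.01 and 0.01 m and y of bottle_2_center in the frame of bottle_rack between -0.01 and 0.01 m) or (x of bottle_2_center in the frame of bottle_rack between -0.01 and 0.01 m and y of bottle_2_center in the frame of bottle_rack between -0.065 and -0.045 m)) and z of bottle_2_center in the frame of bottle_rack between 0.0445 and 0.0525 m and ((x of vial_1_center in the frame of vial_rack between -0.01 and 0.01 m and y of vial_1_center in the frame of vial_rack between -0.035 and -0.015 m) or (x of vial_1_center in the frame of vial_rack between -0.01 and 0.01 m and y of vial_1_center in the frame of vial_rack between 0.015 and 0.035 m)) and z of vial_1_center in the frame of vial_rack between 0.0285 and 0.0365 m and ((x of vial_2_center in the frame of vial_rack between -0.01 and 0.01 m and y of vial_2_center in the frame of vial_rack between -0.035 and -0.015 m) or (x of vial_2_center in the frame of vial_rack between -0.01 and 0.01 m and y of vial_2_center in the frame of vial_rack between 0.015 and 0.035 m)) and z of vial_2_center in the frame of vial_rack between 0.0285 and 0.0365 m and (x of amber_bottle_center in the frame of bottle_rack between -0.01 and 0.01 m and y of amber_bottle_center in the frame of bottle_rack between 0.045 and 0.065 m) and z of amber_bottle_center in the frame of bottle_rack between 0.049 and 0.057 m and x of forceps_center in the frame of forceps_rest between -0.014 and 0.014 m and y of forceps_center in the frame of forceps_rest between -0.02 and 0.02 m and z of forceps_center in the frame of forceps_rest between 0.033 and 0.042 m and angle between the y axis of forceps_center and the y axis of forceps_rest, either way round below 0.3 rad and angle between forceps_center's own z axis and vertical below 0.2 rad and linear speed of each of bottle_1, bottle_2, vial_1, vial_2, forceps, amber_bottle below 0.02 m/s); the robot touches nothing.
It fails at once if a bottle or vial is tipped over or tilted far (more than about 35 degrees) (angle between any of bottle_1_center, bottle_2_center, vial_1_center, vial_2_center, amber_bottle_center's own z axis and vertical above 0.6 rad).
It also fails if it takes over 115 s, if anything falls off the work surface, if the arm or the gripper's body presses on something with over 40 N, if the wrist force passes 120 N, or if a joint passes its speed limit or range.

## Working session

There is one attempt and no reset: what is moved stays moved. The work goes in short steps, Python scripts to look and compute and a tool call to move; the robot and the scene stay as the last step left them, time stands still between calls to the robot, and variables do not carry over. Pictures are saved under pics/ and viewed, at most 14 in all, crops included, and the job is handed in when it is done.

Besides the shell and the picture viewer there is one more tool, called after "Call:" by a JSON object that holds its "name" and its "arguments". servo_tool: Moves the arm, as the interface text tells. Shift numbers are shares of 2 cm and turn numbers shares of 0.08 rad, none past 1 either way. Its arguments: {"type":"object","properties":{"commands":{"type":"array"}},"required":["commands"]}

```bash
mkdir -p pics; ls; python3 - <<'E'
from plant import *
import cv2,numpy as np
for n in("scene","top"):
    p,d=grab_frame(n);cv2.imwrite(f"pics/{n}0.png",p);np.save(f"{n}0d.npy",d);print(n,camera_params(n))
s=get_state();print(s["t"],s["tool_pos"],s["tcp_rot"],s["grip_width"])
E
```

```text
pics
scene {'fx': 397.63001392381597, 'fy': 397.63001392381597, 'cx': 315.1164535737429, 'cy': 194.36720337372697, 'xyz': array([-0.09974857, -0.66286433,  0.59371126]), 'rotation': array([[ 0.62299947,  0.43036977, -0.6531872 ],
       [-0.78214614,  0.33108495, -0.52785431],
       [-0.01091209,  0.8397408 ,  0.5428778 ]])}
top {'fx': 411.24860708903157, 'fy': 411.24860708903157, 'cx': 322.7128663211272, 'cy': 199.32552773597897, 'xyz': array([ 0.37583338, -0.13807056,  0.91411215]), 'rotation': array([[ 6.81115075e-04,  9.81056509e-01, -1.93720578e-01],
       [-9.99963981e-01, -9.70703520e-04, -8.43176068e-03],
       [-8.46007894e-03,  1.93719343e-01,  9.81020511e-01]])}
0.1 [0.14838357 0.60668572 0.24451712] [[-9.71391167e-01  2.37485035e-01 -2.44627370e-04]
 [ 2.37485135e-01  9.71390063e-01 -1.46826950e-03]
 [-1.11063436e-04 -1.48435938e-03 -9.99998892e-01]] 1.0000474307986729
```

View pics/top0.png

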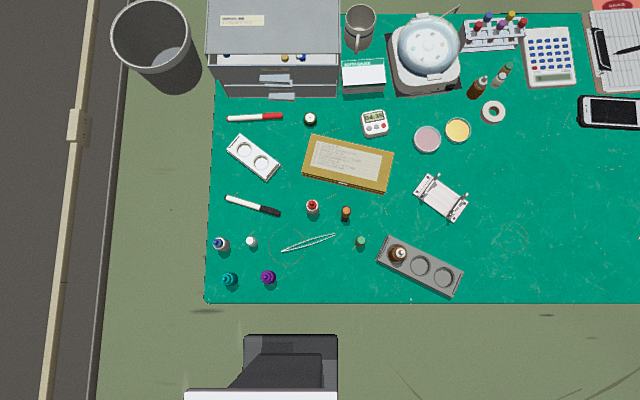

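View pics/scene0.png

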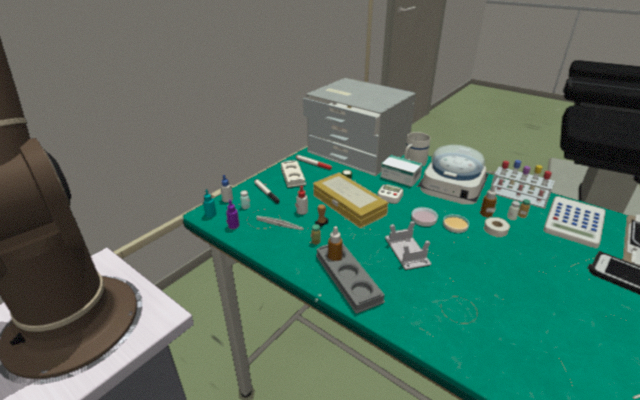

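The top view shows the bottles at (312,206) red and (221,243) blue, and vials near (251,241) and (360,241), with another amber item at (346,212). The forceps are at (308,243), the racks at (253,157) and (420,266), and the rest at (441,198). I'll zoom in.

```bash
python3 - <<'E'
import cv2
p=cv2.imread("pics/top0.png");cv2.imwrite("pics/z1.png",cv2.resize(p[120:310,205:475],None,fx=2.95,fy=2.95,interpolation=cv2.INTER_CUBIC))
p=cv2.imread("pics/scene0.png");cv2.imwrite("pics/z2.png",cv2.resize(p[150:315,185:450],None,fx=3,fy=3,interpolation=cv2.INTER_CUBIC))
E
```

```text
(no output)
```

View pics/z1.png

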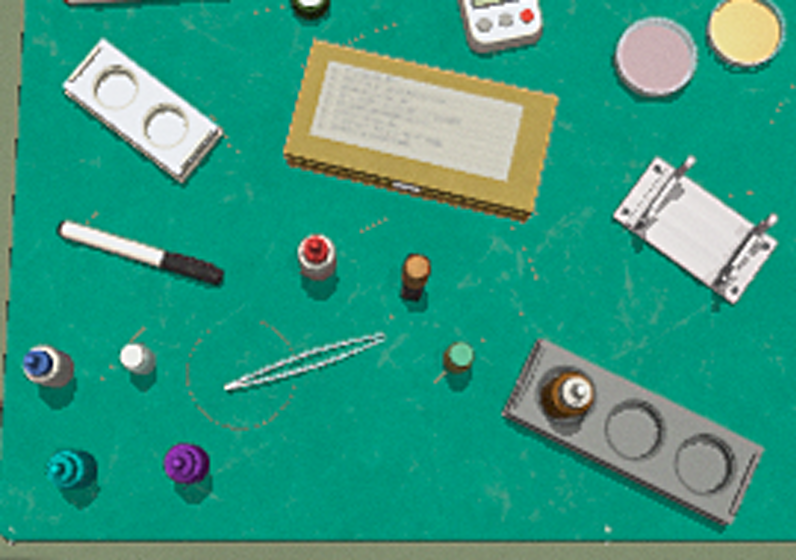

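View pics/z2.png

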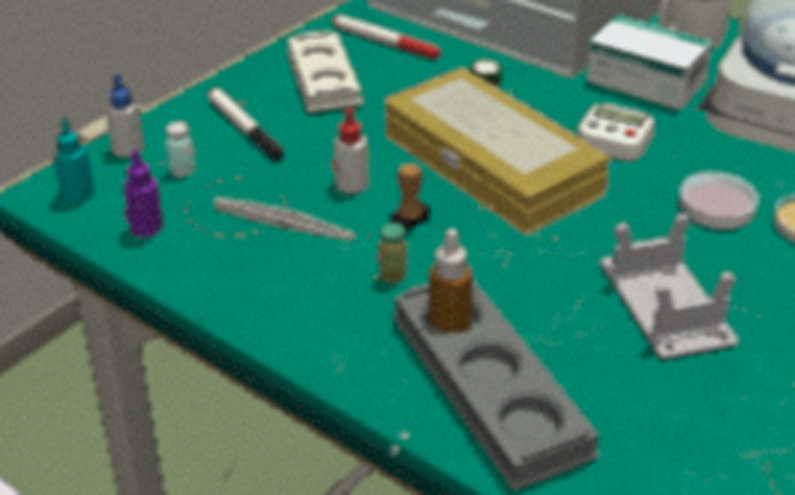

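```bash
cat > h.py <<'E'
import cv2,numpy as np
from plant import *
def cloud(d,c):
    v,u=np.mgrid[0:d.shape[0],0:d.shape[1]]
    P=np.stack([(u-c["cx"])/c["fx"]*d,-(v-c["cy"])/c["fy"]*d,-d],-1)
    return P@np.array(c["rotation"]).T+c["xyz"]
def ray(u,v,z,c):
    r=np.array(c["rotation"])@np.array([(u-c["cx"])/c["fx"],-(v-c["cy"])/c["fy"],-1.]);o=np.array(c["xyz"])
    return (o+r*(z-o[2])/r[2])[:2]
# name: box u0,u1,v0,v1, zlo, zhi, ray height
CY={"red":(303,322,195,222,.066,.09,.074),"blue":(208,233,232,256,.066,.09,.074),"grey":(240,260,230,252,.039,.06,.045),"green":(350,370,230,252,.039,.06,.045),
"amber":(384,410,238,265,.085,.11,.094),"purple":(256,280,266,288,.066,.09,.074),"stamp":(336,356,202,224,.02,.1,.04)}
RE={"brack":(370,470,228,302,.014,.034),"vrack":(222,285,130,184,.012,.03),"rest":(408,472,168,226,.003,.06),"forceps":(276,341,230,255,.004,.02)}
def sel(X,b):
    u0,u1,v0,v1,lo,hi=b[:6];m=np.zeros(X.shape[:2],bool);m[v0:v1,u0:u1]=True
    return m&(X[...,2]>lo)&(X[...,2]<hi)
E
python3 - <<'E'
from h import *
c=camera_params("top");d=np.load("top0d.npy");X=cloud(d,c)
print("table z",[np.round(X[v,u,2],4) for u,v in((300,280),(500,250),(230,200))])
for k,b in CY.items():
    m=sel(X,b);v,u=np.nonzero(m)
    if len(u)==0: print(k,"none");continue
    print(k,len(u),"cloud",X[m].mean(0).round(4),"zmax",X[m][:,2].max().round(4),"ray",ray(u.mean(),v.mean(),b[6],c).round(4))
for k,b in RE.items():
    m=sel(X,b);P=X[m]
    (ctr,wh,a)=cv2.minAreaRect((P[:,:2]*1000).astype(np.float32))
    print(k,len(P),np.round(ctr,1),np.round(wh,1),round(a,1),"z",np.percentile(P[:,2],[5,50,95]).round(4))
E
```

```text
table z [np.float64(0.0006), np.float64(0.0029), np.float64(0.0116)]
red 14 cloud [ 0.5335 -0.1073  0.074 ] zmax 0.0794 ray [ 0.5335 -0.1072]
blue 15 cloud [0.4526 0.0886 0.0733] zmax 0.0778 ray [0.4526 0.0884]
grey 54 cloud [0.459  0.0244 0.0455] zmax 0.0494 ray [0.4591 0.0245]
green 53 cloud [ 0.4602 -0.2109  0.0454] zmax 0.0493 ray [ 0.4603 -0.2109]
amber 21 cloud [ 0.431  -0.2859  0.0932] zmax 0.0986 ray [ 0.431  -0.2858]
purple 13 cloud [ 0.3839 -0.0144  0.0755] zmax 0.0789 ray [ 0.3839 -0.0142]
stamp 81 cloud [ 0.5207 -0.1795  0.0496] zmax 0.0579 ray [ 0.5224 -0.18  ]
brack 1697 [ 407.5 -337.7] [176.5  60.4] 63.4 z [0.0194 0.0245 0.0281]
vrack 904 [652.9  29.8] [116.7  48.9] 52.5 z [0.0127 0.0207 0.024 ]
rest 1537 [ 562.  -393.9] [142.1 131.4] 89.2 z [0.0034 0.0079 0.035 ]
forceps 143 [461.7 -97.9] [141.5  48.7] 89.9 z [0.0041 0.0068 0.0114]
```

```bash
python3 - <<'E'
from h import *
c=camera_params("top");d=np.load("top0d.npy");X=cloud(d,c)
p=cv2.imread("pics/top0.png");hsv=cv2.cvtColor(p,cv2.COLOR_BGR2HSV)
def comp(b,t,lo):
    u0,u1,v0,v1=b;m=np.zeros(p.shape[:2],np.uint8)
    m[v0:v1,u0:u1]=((hsv[v0:v1,u0:u1,1]<t)&(hsv[v0:v1,u0:u1,2]>lo))
    n,l,s,_=cv2.connectedComponentsWithStats(m);return l==1+np.argmax(s[1:,4])
for k,b,t,lo,zh in(("rest",(408,472,168,226),90,90,.016),("forceps",(276,341,230,255),130,120,.03)):
    m=comp(b,t,lo);m2=m&(X[...,2]<zh)
    v,u=np.nonzero(m2);P=np.array([ray(a,e,.008 if k=="rest" else .008,c) for a,e in zip(u,v)])
    ctr,wh,a=cv2.minAreaRect((P*1000).astype(np.float32))
    w,V=np.linalg.eigh(np.cov(P.T))
    print(k,len(P),np.round(ctr,1),np.round(wh,1),round(a,1),"mean",(P.mean(0)*1000).round(1),"pca",np.degrees(np.arctan2(V[1,1],V[0,1])).round(1))
    if k=="rest":
        m3=sel(X,(408,472,168,226,.036,.06));print("cheeks",m3.sum(),[ (X[...,:2][m3&(l)].mean(0)*1000).round(1) for l in [cv2.connectedComponents(cv2.dilate(m3.astype(np.uint8),np.ones((2,2))))[1]==i for i in range(1,7)] if (m3&l).sum()>0])
E
```

```text
rest 1167 [ 565.6 -398.5] [112.7  76.7] 52.8 mean [ 559.2 -393.5] pca 53.0
cheeks 71 [array([ 598.7, -378.1]), array([ 561.9, -350.1]), array([ 554.4, -434.6]), array([ 518.2, -406.4])]
forceps 162 [458.8 -97.2] [ 13.9 122.8] 16.0 mean [457.9 -95.2] pca 107.9
```

Call:
{"name": "servo_tool", "arguments": {"commands": [[[1,-1,0],-1,-1],[[1,-1,0],-1,-1],[[1,-1,0],-1,-1],[[1,-1,0],-1,-1],[[1,-1,0],-1,-1]]}}

```text
t: 0.52
tool_pos: [0.2492, 0.5058, 0.2449]
tcp_rot: [[-0.8, 0.6, -0.0], [0.6, 0.8, -0.001], [-0.0, -0.001, -1.0]]
force: [1.2, 0.6, 0.5]
grip_width: 1.001
grasp_force: 0.0
```

Call:
{"name": "servo_tool", "arguments": {"commands": [[[1,-1,0],-1,-0.2],[[1,-1,0],-1,-0.2],[[1,-1,0],-1,-0.2],[[1,-1,0],-1,-0.2],[[1,-1,0],-1,-0.2]]}}

```text
t: 0.93
tool_pos: [0.3491, 0.4058, 0.2451]
tcp_rot: [[-0.503, 0.864, -0.0], [0.864, 0.503, -0.0], [-0.0, -0.0, -1.0]]
force: [0.5, -0.2, -0.5]
grip_width: 0.6
grasp_force: 0.0
```

Call:
{"name": "servo_tool", "arguments": {"commands": [[[0.345,-1,-0.35],-1,-0.04],[[0.345,-1,-0.35],-1,-0.04],[[0.345,-1,-0.35],-1,-0.04],[[0.345,-1,-0.35],-1,-0.04],[[0.345,-1,-0.35],-1,-0.04]]}}

```text
t: 1.35
tool_pos: [0.383, 0.3059, 0.2098]
tcp_rot: [[-0.127, 0.992, -0.0], [0.992, 0.127, -0.0], [-0.0, -0.0, -1.0]]
force: [1.0, 0.3, 0.4]
grip_width: 0.524
grasp_force: 0.0
```

Call:
{"name": "servo_tool", "arguments": {"commands": [[[0.345,-1,-0.35],-1,-0.04],[[0.345,-1,-0.35],-0.6,-0.04],[[0.345,-1,-0.35],0,-0.04],[[0.345,-1,-0.35],0,-0.04],[[0.345,-1,-0.35],0,-0.04]]}}

```text
t: 1.77
tool_pos: [0.4176, 0.2058, 0.1748]
tcp_rot: [[-0.004, 1.0, -0.0], [1.0, 0.004, -0.0], [-0.0, -0.0, -1.0]]
force: [1.3, -0.0, 0.2]
grip_width: 0.522
grasp_force: 0.0
```

Call:
{"name": "servo_tool", "arguments": {"commands": [[[0.345,-1,-0.35],0,-0.04],[[0.345,-1,-0.35],0,-0.04],[[0.345,-1,-0.35],0,-0.04],[[0.345,-1,-0.35],0,-0.04],[[0.345,-1,-0.35],0,-0.04]]}}

```text
t: 2.18
tool_pos: [0.4521, 0.1058, 0.1398]
tcp_rot: [[-0.004, 1.0, -0.0], [1.0, 0.004, -0.0], [-0.0, -0.0, -1.0]]
force: [-0.4, 0.5, -0.3]
grip_width: 0.52
grasp_force: 0.0
```

Call:
{"name": "servo_tool", "arguments": {"commands": [[[0,-0.9,0],0,-0.04],[[0,0,0],0,-0.04],[[0,0,0],0,-0.04],[[0,0,0],0,-0.04],[[0,0,0],0,-0.04]]}}

```text
t: 2.6
tool_pos: [0.4519, 0.09, 0.1403]
tcp_rot: [[-0.004, 1.0, 0.0], [1.0, 0.004, 0.0], [0.0, 0.0, -1.0]]
force: [0.5, -0.1, -1.0]
grip_width: 0.522
grasp_force: 0.0
```

```bash
python3 - <<'E'
from h import *
for n in("scene","top"):
    p,d=grab_frame(n);cv2.imwrite(f"pics/{n}1.png",p)
a=cv2.imread("pics/scene1.png")[110:270,150:310];b=cv2.imread("pics/top1.png")[190:310,195:315]
cv2.imwrite("pics/a1.png",np.hstack([cv2.resize(a,(400,400)),cv2.resize(b,(400,400))]))
s=get_state();print(s["tool_pos"],s["tcp_rot"],s["grip_width"],s["joints"])
E
```

```text
[0.45191746 0.09003597 0.14035857] [[-4.72115959e-03  9.99988836e-01  1.95972726e-04]
 [ 9.99988804e-01  4.72109665e-03  3.20368365e-04]
 [ 3.19439583e-04  1.97483042e-04 -9.99999929e-01]] 0.5174942248858383 [-0.6897167   0.27914728  0.46149189  2.12046174 -0.17619387  0.77743622
 -0.11287122]
```

View pics/a1.png

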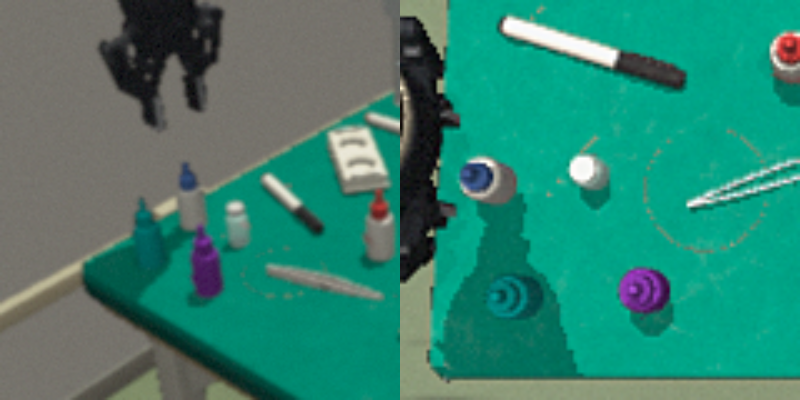

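Call:
{"name": "servo_tool", "arguments": {"commands": [[[0,-0.06,-1],0,-0.04],[[0,0,-1],0,-0.04],[[0,0,-1],0,-0.04],[[0,0,-1],0,-0.04],[[0,0,-1],0,-0.04]]}}

```text
t: 3.12
tool_pos: [0.452, 0.0887, 0.0395]
tcp_rot: [[-0.005, 1.0, 0.001], [1.0, 0.005, 0.0], [0.0, 0.001, -1.0]]
force: [-0.4, 0.9, 0.7]
grip_width: 0.519
grasp_force: 0.0
```

Call:
{"name": "servo_tool", "arguments": {"commands": [[[0,0,-0.15],0,-0.04],[[0,0,0],0,1],[[0,0,0],0,1],[[0,0,0],0,1],[[0,0,0],0,1]]}}

```text
t: 3.53
tool_pos: [0.4527, 0.0883, 0.0384]
tcp_rot: [[-0.003, 1.0, 0.002], [1.0, 0.003, 0.001], [0.001, 0.002, -1.0]]
force: [-0.8, 0.8, -1.1]
grip_width: 0.3
grasp_force: 58.9
```

Call:
{"name": "servo_tool", "arguments": {"commands": [[[0,0,0.2],0,1],[[0,0,0.5],0,1],[[0,0,1],0,1],[[0,0,1],0,1],[[0,0,1],0,1]]}}

```text
t: 3.95
tool_pos: [0.4519, 0.0877, 0.1131]
tcp_rot: [[-0.003, 1.0, 0.0], [1.0, 0.003, 0.0], [0.0, 0.0, -1.0]]
force: [1.1, -0.1, -0.5]
grip_width: 0.298
grasp_force: 59.0
```

Call:
{"name": "servo_tool", "arguments": {"commands": [[[-0.144,-0.989,1],0,1],[[-0.144,-0.989,0.9],0,1],[[-0.144,-0.989,0],0,1],[[-0.144,-0.989,0],0,1],[[-0.144,-0.989,0],0,1]]}}

```text
t: 4.37
tool_pos: [0.4376, -0.0118, 0.1509]
tcp_rot: [[-0.003, 1.0, 0.002], [1.0, 0.003, 0.001], [0.001, 0.002, -1.0]]
force: [0.7, -0.1, -1.4]
grip_width: 0.298
grasp_force: 59.0
```

Call:
{"name": "servo_tool", "arguments": {"commands": [[[-0.144,-0.989,0],0,1],[[-0.144,-0.989,0],0,1],[[-0.144,-0.989,0],0,1],[[-0.144,-0.989,0],0,1],[[-0.144,-0.989,0],0,1]]}}

```text
t: 4.78
tool_pos: [0.423, -0.1109, 0.1504]
tcp_rot: [[-0.003, 1.0, 0.001], [1.0, 0.003, 0.0], [0.0, 0.001, -1.0]]
force: [0.1, -0.6, -1.2]
grip_width: 0.295
grasp_force: 59.0
```

Call:
{"name": "servo_tool", "arguments": {"commands": [[[-0.144,-0.989,0],0,1],[[-0.144,-0.989,0],0,1],[[-0.144,-0.989,0],0,1],[[-0.144,-0.989,0],0,1],[[-0.144,-0.989,0],0,1]]}}

```text
t: 5.2
tool_pos: [0.4085, -0.2098, 0.1505]
tcp_rot: [[-0.003, 1.0, 0.001], [1.0, 0.003, 0.0], [0.0, 0.001, -1.0]]
force: [-0.6, 0.4, -0.6]
grip_width: 0.3
grasp_force: 59.0
```

Call:
{"name": "servo_tool", "arguments": {"commands": [[[-0.144,-0.989,0],0,1],[[-0.144,-0.989,0],0,1],[[-0.144,-0.989,0],0,1],[[-0.144,-0.989,0],0,1],[[-0.144,-0.989,0],0,1]]}}

```text
t: 5.62
tool_pos: [0.3941, -0.3086, 0.1505]
tcp_rot: [[-0.003, 1.0, 0.001], [1.0, 0.003, 0.0], [0.0, 0.001, -1.0]]
force: [0.6, 0.4, -0.8]
grip_width: 0.301
grasp_force: 59.0
```

Call:
{"name": "servo_tool", "arguments": {"commands": [[[-0.144,-0.989,0],0,1],[[-0.144,-0.989,0],0,1],[[-0.144,-0.989,0],0,1],[[-0.144,-0.989,0],0,1],[[0,0,0],0,1]]}}

```text
t: 6.03
tool_pos: [0.3815, -0.3909, 0.151]
tcp_rot: [[0.001, 1.0, 0.001], [1.0, -0.001, -0.003], [-0.003, 0.001, -1.0]]
force: [-0.0, -1.2, -0.0]
grip_width: 0.303
grasp_force: 59.0
```

Call:
{"name": "servo_tool", "arguments": {"commands": [[[0,0,-0.5],0,1],[[0,0,-0.5],0,1],[[0,0,-0.5],0,1],[[0,0,0],0,1],[[0,0,0],0,1]]}}

```text
t: 6.45
tool_pos: [0.3826, -0.3855, 0.1183]
tcp_rot: [[-0.004, 1.0, -0.002], [1.0, 0.004, 0.002], [0.002, -0.002, -1.0]]
force: [0.0, 0.7, -0.2]
grip_width: 0.297
grasp_force: 59.0
```

```bash
python3 - <<'E'
from h import *
for n in("scene","top"):
    p,d=grab_frame(n);cv2.imwrite(f"pics/{n}2.png",p)
a=cv2.imread("pics/scene2.png")[180:320,290:430];b=cv2.imread("pics/top2.png")[190:310,370:490]
cv2.imwrite("pics/a2.png",np.hstack([cv2.resize(a,(400,400)),cv2.resize(b,(400,400))]))
s=get_state();print(s["tool_pos"],s["tcp_rot"],s["grip_width"],s["joints"])
E
```

```text
[ 0.38298486 -0.38649415  0.11927693] [[-3.53006270e-03  9.99993745e-01 -2.22563022e-04]
 [ 9.99993760e-01  3.53009374e-03  1.39183897e-04]
 [ 1.39968694e-04 -2.22070306e-04 -9.99999966e-01]] 0.2989332835685732 [ 0.24928826  0.47223402  0.59389335  1.95193097 -0.35494425  0.82162993
  1.04152083]
```

View pics/a2.png

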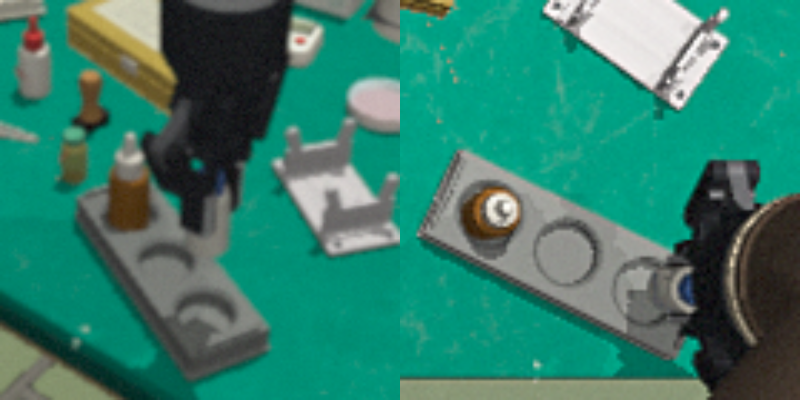

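The blue bottle hangs over the end well, lined up in both views, so I'll lower it.

Call:
{"name": "servo_tool", "arguments": {"commands": [[[0,0,-1],0,1],[[0,0,-1],0,1],[[0,0,-0.8],0,1],[[0,0,-0.4],0,1],[[0,0,-0.3],0,1]]}}

```text
t: 6.97
tool_pos: [0.3828, -0.3866, 0.0488]
tcp_rot: [[-0.003, 1.0, -0.001], [1.0, 0.003, 0.0], [0.0, -0.0, -1.0]]
force: [-0.9, -0.3, -0.1]
grip_width: 0.295
grasp_force: 59.0
```

Call:
{"name": "servo_tool", "arguments": {"commands": [[[0,0,0],0,1],[[0,0,0],0,0.2],[[0,0,0],0,-0.1],[[0,0,0],0,-0.1],[[0,0,0],0,-0.1]]}}

```text
t: 7.38
tool_pos: [0.3833, -0.3871, 0.05]
tcp_rot: [[-0.003, 1.0, 0.001], [1.0, 0.003, -0.001], [-0.001, 0.001, -1.0]]
force: [0.4, -0.5, -0.1]
grip_width: 0.552
grasp_force: 0.0
```

Call:
{"name": "servo_tool", "arguments": {"commands": [[[0,0,1],0,-0.1],[[0,0,1],0,-0.1],[[0,0,1],0,-0.1],[[0,0,1],0,-0.1],[[0,0,1],0,-0.1]]}}

```text
t: 7.8
tool_pos: [0.3828, -0.3868, 0.1506]
tcp_rot: [[-0.003, 1.0, 0.0], [1.0, 0.003, -0.0], [-0.0, 0.0, -1.0]]
force: [-0.3, 0.6, 0.3]
grip_width: 0.551
grasp_force: 0.0
```

Call:
{"name": "servo_tool", "arguments": {"commands": [[[0.538,0.999,0],0,-0.1],[[0.538,0.999,0],0,-0.1],[[0.538,0.999,0],0,-0.1],[[0.538,0.999,0],0,-0.1],[[0.538,0.999,0],0,-0.1]]}}

```text
t: 8.22
tool_pos: [0.4371, -0.286, 0.1498]
tcp_rot: [[-0.003, 1.0, 0.001], [1.0, 0.003, -0.0], [-0.0, 0.001, -1.0]]
force: [0.4, 0.6, -0.1]
grip_width: 0.556
grasp_force: 0.0
```

Call:
{"name": "servo_tool", "arguments": {"commands": [[[0.538,0.999,0],0,-0.1],[[0.538,0.999,0],0,-0.1],[[0.538,0.999,0],0,-0.1],[[0.538,0.999,0],0,-0.1],[[0.538,0.999,0],0,-0.1]]}}

```text
t: 8.63
tool_pos: [0.491, -0.186, 0.1498]
tcp_rot: [[-0.003, 1.0, 0.001], [1.0, 0.003, 0.0], [0.0, 0.001, -1.0]]
force: [0.1, 0.5, 0.1]
grip_width: 0.548
grasp_force: 0.0
```

Call:
{"name": "servo_tool", "arguments": {"commands": [[[0.538,0.999,0],0,-0.1],[[0.538,0.999,0],0,-0.1],[[0.538,0.999,-0.3],0,-0.1],[[0.538,0.999,-0.3],0,-0.1],[[0,0,0],0,-0.1]]}}

```text
t: 9.05
tool_pos: [0.5353, -0.1018, 0.1365]
tcp_rot: [[-0.009, 1.0, 0.0], [1.0, 0.009, 0.002], [0.002, 0.0, -1.0]]
force: [-0.6, 2.0, -0.0]
grip_width: 0.553
grasp_force: 0.0
```

Call:
{"name": "servo_tool", "arguments": {"commands": [[[0,0,0],0,-0.1],[[0,0,-1],0,-0.1],[[0,0,-1],0,-0.1],[[0,0,-1],0,-0.1],[[0,0,0],0,-0.1]]}}

```text
t: 9.47
tool_pos: [0.5311, -0.1078, 0.0749]
tcp_rot: [[-0.002, 1.0, -0.004], [1.0, 0.002, -0.0], [-0.0, -0.004, -1.0]]
force: [-1.2, 0.1, -0.2]
grip_width: 0.55
grasp_force: 0.0
```

Call:
{"name": "servo_tool", "arguments": {"commands": [[[0,0,-0.8],0,-0.1],[[0,0,-0.7],0,-0.1],[[0,0,-0.5],0,-0.1],[[0,0,0],0,-0.1],[[0,0,0],0,-0.1]]}}

```text
t: 9.88
tool_pos: [0.5334, -0.1077, 0.0378]
tcp_rot: [[-0.002, 1.0, -0.0], [1.0, 0.002, -0.0], [-0.0, -0.0, -1.0]]
force: [0.7, 0.5, -0.4]
grip_width: 0.55
grasp_force: 0.0
```

Call:
{"name": "servo_tool", "arguments": {"commands": [[[0,0,0],0,1],[[0,0,0],0,1],[[0,0,0],0,1],[[0,0,0],0,1],[[0,0,0],0,1]]}}

```text
t: 10.3
tool_pos: [0.5341, -0.1074, 0.0386]
tcp_rot: [[-0.003, 1.0, 0.002], [1.0, 0.003, -0.0], [-0.0, 0.002, -1.0]]
force: [-1.2, -0.3, 5.7]
grip_width: 0.297
grasp_force: 58.7
```

Call:
{"name": "servo_tool", "arguments": {"commands": [[[0,0,0.5],0,1],[[0,0,1],0,1],[[0,0,1],0,1],[[0,0,1],0,1],[[0,0,1],0,1]]}}

```text
t: 10.72
tool_pos: [0.5335, -0.1072, 0.1293]
tcp_rot: [[-0.003, 1.0, 0.001], [1.0, 0.003, -0.0], [-0.0, 0.001, -1.0]]
force: [-0.3, -0.2, -0.8]
grip_width: 0.294
grasp_force: 59.2
```

Call:
{"name": "servo_tool", "arguments": {"commands": [[[0,0,0.9],0,1],[[0,0,0],0,1],[[0,0,0],0,1],[[0,0,0],0,1],[[0,0,0],0,1]]}}

```text
t: 11.13
tool_pos: [0.5329, -0.1068, 0.1447]
tcp_rot: [[-0.003, 1.0, -0.001], [1.0, 0.003, 0.0], [0.0, -0.001, -1.0]]
force: [-0.0, 0.1, -2.0]
grip_width: 0.295
grasp_force: 59.2
```

Call:
{"name": "servo_tool", "arguments": {"commands": [[[-0.525,-0.96,0.5],0,1],[[-0.525,-0.96,0.25],0,1],[[-0.525,-0.96,0],0,1],[[-0.525,-0.96,0],0,1],[[-0.525,-0.96,0],0,1]]}}

```text
t: 11.55
tool_pos: [0.4799, -0.2038, 0.1595]
tcp_rot: [[-0.003, 1.0, -0.002], [1.0, 0.003, 0.0], [0.0, -0.002, -1.0]]
force: [-0.1, 0.6, 0.1]
grip_width: 0.3
grasp_force: 59.2
```

Call:
{"name": "servo_tool", "arguments": {"commands": [[[-0.525,-0.96,0],0,1],[[-0.525,-0.96,0],0,1],[[-0.525,-0.96,0],0,1],[[-0.525,-0.96,0],0,1],[[-0.525,-0.96,0],0,1]]}}

```text
t: 11.97
tool_pos: [0.4273, -0.2997, 0.1594]
tcp_rot: [[-0.003, 1.0, -0.002], [1.0, 0.003, 0.001], [0.001, -0.002, -1.0]]
force: [0.1, -0.9, 0.2]
grip_width: 0.302
grasp_force: 59.2
```

Call:
{"name": "servo_tool", "arguments": {"commands": [[[-0.525,-0.96,0],0,1],[[-0.525,-0.96,0],0,1],[[0,0,0],0,1],[[0,0,0],0,1],[[0,0,0],0,1]]}}

```text
t: 12.38
tool_pos: [0.4074, -0.3368, 0.1596]
tcp_rot: [[-0.003, 1.0, -0.001], [1.0, 0.003, 0.001], [0.001, -0.001, -1.0]]
force: [0.2, 0.6, -0.1]
grip_width: 0.302
grasp_force: 59.2
```

Call:
{"name": "servo_tool", "arguments": {"commands": [[[0,0,-0.6],0,1],[[0,0,-0.8],0,1],[[0,0,-0.8],0,1],[[0,0,-0.8],0,1],[[0,0,0],0,1]]}}

```text
t: 12.8
tool_pos: [0.4066, -0.335, 0.0968]
tcp_rot: [[-0.005, 1.0, -0.004], [1.0, 0.005, 0.003], [0.003, -0.004, -1.0]]
force: [-0.4, 0.4, 0.0]
grip_width: 0.294
grasp_force: 59.2
```

```bash
python3 - <<'E'
from h import *
for n in("scene","top"):
    p,d=grab_frame(n);cv2.imwrite(f"pics/{n}3.png",p)
a=cv2.imread("pics/scene3.png")[180:320,290:430];b=cv2.imread("pics/top3.png")[190:310,370:490]
cv2.imwrite("pics/a3.png",np.hstack([cv2.resize(a,(400,400)),cv2.resize(b,(400,400))]))
s=get_state();print(s["tool_pos"],s["grip_width"])
E
```

```text
[ 0.40738352 -0.33655535  0.09948936] 0.2947528698423632
```

View pics/a3.png

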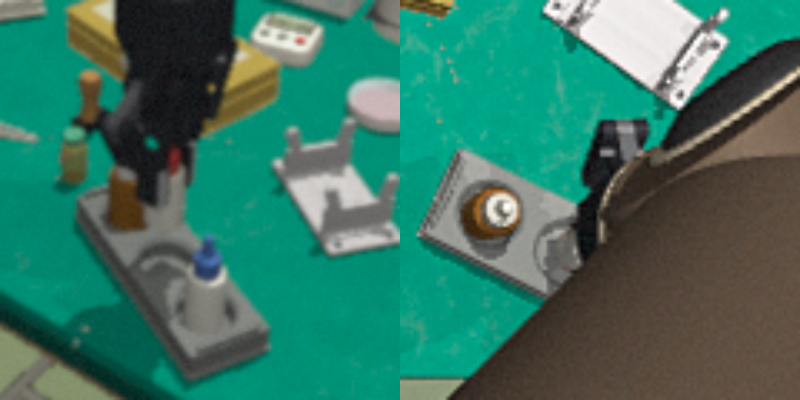

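The blue bottle stands seated in the end well, and the red one hangs over the middle well. I'll lower it.

Call:
{"name": "servo_tool", "arguments": {"commands": [[[0,-0.03,-0.7],0,1],[[0,0,-0.7],0,1],[[0,0,-0.6],0,1],[[0,0,-0.3],0,1],[[0,0,-0.2],0,1]]}}

```text
t: 13.32
tool_pos: [0.4075, -0.3379, 0.0499]
tcp_rot: [[-0.003, 1.0, -0.0], [1.0, 0.003, 0.0], [0.0, -0.0, -1.0]]
force: [0.1, 0.3, -0.2]
grip_width: 0.295
grasp_force: 59.2
```

Call:
{"name": "servo_tool", "arguments": {"commands": [[[0,0,0],0,1],[[0,0,0],0,0.2],[[0,0,0],0,-0.1],[[0,0,0],0,-0.1],[[0,0,0],0,-0.1]]}}

```text
t: 13.73
tool_pos: [0.4077, -0.3383, 0.0508]
tcp_rot: [[-0.003, 1.0, 0.001], [1.0, 0.003, -0.0], [-0.0, 0.001, -1.0]]
force: [1.1, 0.7, -0.7]
grip_width: 0.552
grasp_force: 0.0
```

Call:
{"name": "servo_tool", "arguments": {"commands": [[[0,0,1],0,-0.1],[[0,0,1],0,-0.1],[[0,0,1],0,-0.1],[[0,0,1],0,-0.1],[[0,0,1],0,-0.1]]}}

```text
t: 14.15
tool_pos: [0.4074, -0.3381, 0.1515]
tcp_rot: [[-0.003, 1.0, 0.0], [1.0, 0.003, -0.0], [-0.0, 0.0, -1.0]]
force: [-0.1, -0.5, 0.7]
grip_width: 0.553
grasp_force: 0.0
```

Call:
{"name": "servo_tool", "arguments": {"commands": [[[0.378,0.908,0],0,-0.1],[[0.378,0.908,0],0,-0.1],[[0.378,0.908,0],0,-0.1],[[0.378,0.908,0],0,-0.1],[[0.378,0.908,0],0,-0.1]]}}

```text
t: 14.57
tool_pos: [0.4456, -0.2464, 0.1507]
tcp_rot: [[-0.003, 1.0, 0.001], [1.0, 0.003, 0.0], [0.0, 0.001, -1.0]]
force: [-0.7, -0.1, 0.3]
grip_width: 0.552
grasp_force: 0.0
```

Call:
{"name": "servo_tool", "arguments": {"commands": [[[0.378,0.908,0],0,-0.1],[[0.378,0.908,0],0,-0.1],[[0,0,-0.7],0,-0.1],[[0,0,-1],0,-0.1],[[0,0,-0.7],0,-0.1]]}}

```text
t: 14.98
tool_pos: [0.4607, -0.2102, 0.1017]
tcp_rot: [[-0.004, 1.0, 0.001], [1.0, 0.004, 0.0], [0.0, 0.001, -1.0]]
force: [-0.0, 0.4, 0.7]
grip_width: 0.548
grasp_force: 0.0
```

Call:
{"name": "servo_tool", "arguments": {"commands": [[[0,0,0],0,-0.1],[[0,0,-1],0,-0.1],[[0,0,-1],0,-0.1],[[0,0,-1],0,-0.1],[[0,0,-0.7],0,-0.1]]}}

```text
t: 15.4
tool_pos: [0.4605, -0.211, 0.0279]
tcp_rot: [[-0.003, 1.0, 0.0], [1.0, 0.003, 0.0], [0.0, 0.0, -1.0]]
force: [-0.4, -0.2, -0.2]
grip_width: 0.551
grasp_force: 0.0
```

Call:
{"name": "servo_tool", "arguments": {"commands": [[[0,0,0],0,-0.1],[[0,0,0],0,1],[[0,0,0],0,1],[[0,0,0],0,1],[[0,0,0],0,1]]}}

```text
t: 15.82
tool_pos: [0.4611, -0.2114, 0.0297]
tcp_rot: [[-0.003, 1.0, 0.002], [1.0, 0.003, -0.001], [-0.001, 0.002, -1.0]]
force: [-2.6, 0.0, 8.3]
grip_width: 0.218
grasp_force: 58.8
```

Call:
{"name": "servo_tool", "arguments": {"commands": [[[0,0,0.4],0,1],[[0,0,1],0,1],[[0,0,1],0,1],[[0,0,1],0,1],[[0,0,1],0,1]]}}

```text
t: 16.23
tool_pos: [0.4603, -0.211, 0.118]
tcp_rot: [[-0.003, 1.0, 0.001], [1.0, 0.003, -0.0], [-0.0, 0.001, -1.0]]
force: [0.9, 0.5, -0.4]
grip_width: 0.218
grasp_force: 58.8
```

Call:
{"name": "servo_tool", "arguments": {"commands": [[[0.74,0.921,1],0,1],[[0.74,0.921,0.3],0,1],[[0.74,0.921,0],0,1],[[0.74,0.921,0],0,1],[[0.74,0.921,0],0,1]]}}

```text
t: 16.65
tool_pos: [0.5352, -0.1177, 0.1437]
tcp_rot: [[-0.003, 1.0, 0.002], [1.0, 0.003, 0.0], [0.0, 0.002, -1.0]]
force: [0.7, -0.1, -1.0]
grip_width: 0.217
grasp_force: 58.8
```

Call:
{"name": "servo_tool", "arguments": {"commands": [[[0.74,0.921,0],0,1],[[0.74,0.921,0],0,1],[[0.74,0.921,0],0,1],[[0.74,0.921,0],0,1],[[0.74,0.921,0],0,1]]}}

```text
t: 17.07
tool_pos: [0.609, -0.0256, 0.1434]
tcp_rot: [[-0.003, 1.0, 0.001], [1.0, 0.003, 0.0], [0.0, 0.001, -1.0]]
force: [-0.4, 0.1, 0.2]
grip_width: 0.223
grasp_force: 58.8
```

Call:
{"name": "servo_tool", "arguments": {"commands": [[[0.74,0.921,0],0,1],[[0.74,0.921,0],0,1],[[0,0,0],0,1],[[0,0,-0.8],0,1],[[0,0,-0.8],0,1]]}}

```text
t: 17.48
tool_pos: [0.6388, 0.0105, 0.1116]
tcp_rot: [[-0.004, 1.0, 0.003], [1.0, 0.004, 0.0], [-0.0, 0.003, -1.0]]
force: [-0.5, -0.8, -0.5]
grip_width: 0.215
grasp_force: 58.8
```

```bash
python3 - <<'E'
from h import *
for n in("scene","top"):
    p,d=grab_frame(n);cv2.imwrite(f"pics/{n}4.png",p)
a=cv2.imread("pics/scene4.png")[120:260,220:360];b=cv2.imread("pics/top4.png")[100:220,195:315]
cv2.imwrite("pics/a4.png",np.hstack([cv2.resize(a,(400,400)),cv2.resize(b,(400,400))]))
s=get_state();print(s["tool_pos"],s["grip_width"])
E
```

```text
[0.6362684  0.01024748 0.10881218] 0.21258020110648201
```

View pics/a4.png

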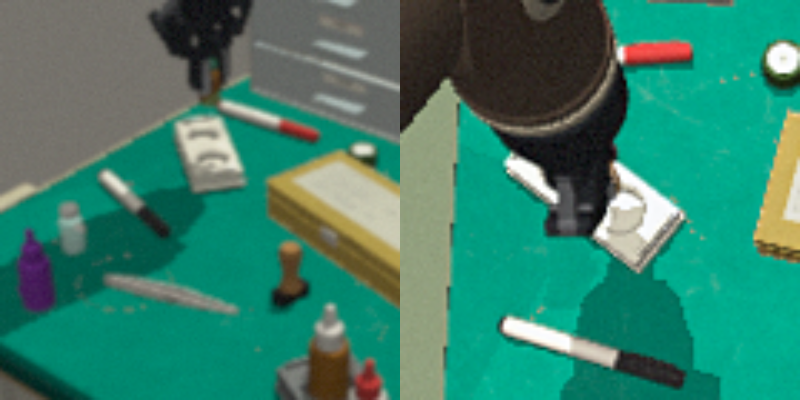

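The green vial hangs near the right-hand well, matching the computed position. I'll lower it.

Call:
{"name": "servo_tool", "arguments": {"commands": [[[0,0,-0.8],0,1],[[0,0,-0.9],0,1],[[0,0,-0.8],0,1],[[0,0,-0.6],0,1],[[0,0,-0.3],0,1]]}}

```text
t: 18.0
tool_pos: [0.6375, 0.01, 0.0418]
tcp_rot: [[-0.003, 1.0, -0.001], [1.0, 0.003, -0.0], [-0.0, -0.001, -1.0]]
force: [-0.2, -0.0, 0.3]
grip_width: 0.216
grasp_force: 58.8
```

Call:
{"name": "servo_tool", "arguments": {"commands": [[[0,0,-0.1],0,1],[[0,0,0],0,1],[[0,0,0],0,0.2],[[0,0,0],0,-0.1],[[0,0,0],0,-0.1]]}}

```text
t: 18.42
tool_pos: [0.6385, 0.0101, 0.0412]
tcp_rot: [[-0.003, 1.0, 0.001], [1.0, 0.003, 0.0], [0.0, 0.001, -1.0]]
force: [0.2, 0.4, 0.6]
grip_width: 0.548
grasp_force: 0.0
```

Call:
{"name": "servo_tool", "arguments": {"commands": [[[0,0,1],0,-0.1],[[0,0,1],0,-0.1],[[0,0,1],0,-0.1],[[0,0,1],0,-0.1],[[0,0,1],0,-0.1]]}}

```text
t: 18.83
tool_pos: [0.6381, 0.01, 0.1418]
tcp_rot: [[-0.003, 1.0, 0.001], [1.0, 0.003, 0.0], [0.0, 0.001, -1.0]]
force: [0.4, 0.2, -0.8]
grip_width: 0.544
grasp_force: 0.0
```

Call:
{"name": "servo_tool", "arguments": {"commands": [[[-0.993,0.08,0],0,-0.1],[[-0.993,0.08,0],0,-0.1],[[-0.993,0.08,0],0,-0.1],[[-0.993,0.08,0],0,-0.1],[[-0.993,0.08,0],0,-0.1]]}}

```text
t: 19.25
tool_pos: [0.5379, 0.0181, 0.1408]
tcp_rot: [[-0.003, 1.0, 0.001], [1.0, 0.003, 0.0], [0.0, 0.001, -1.0]]
force: [0.1, 0.1, 0.2]
grip_width: 0.552
grasp_force: 0.0
```

Call:
{"name": "servo_tool", "arguments": {"commands": [[[-0.993,0.08,0],0,-0.1],[[-0.993,0.08,0],0,-0.1],[[-0.993,0.08,0],0,-0.1],[[-0.993,0.08,0],0,-0.1],[[0,0,-0.7],0,-0.1]]}}

```text
t: 19.67
tool_pos: [0.457, 0.0247, 0.1279]
tcp_rot: [[-0.003, 1.0, 0.001], [1.0, 0.003, 0.003], [0.003, 0.001, -1.0]]
force: [0.3, 0.2, -0.2]
grip_width: 0.55
grasp_force: 0.0
```

Call:
{"name": "servo_tool", "arguments": {"commands": [[[0,0,-0.7],0,-0.1],[[0,0,-0.4],0,-0.1],[[0,0,0],0,-0.1],[[0,0,-0.8],0,-0.1],[[0,0,-0.8],0,-0.1]]}}

```text
t: 20.08
tool_pos: [0.4606, 0.0245, 0.073]
tcp_rot: [[-0.003, 1.0, 0.003], [1.0, 0.003, 0.001], [0.001, 0.003, -1.0]]
force: [-0.3, 0.9, 0.8]
grip_width: 0.549
grasp_force: 0.0
```

Call:
{"name": "servo_tool", "arguments": {"commands": [[[0,0,-0.8],0,-0.1],[[0,0,-0.8],0,-0.1],[[0,0,-0.7],0,-0.1],[[0,0,0],0,-0.1],[[0,0,0],0,-0.1]]}}

```text
t: 20.5
tool_pos: [0.4593, 0.0241, 0.0264]
tcp_rot: [[-0.002, 1.0, -0.001], [1.0, 0.002, -0.0], [-0.0, -0.001, -1.0]]
force: [0.2, -0.1, 0.2]
grip_width: 0.555
grasp_force: 0.0
```

Call:
{"name": "servo_tool", "arguments": {"commands": [[[0,0,0],0,1],[[0,0,0],0,1],[[0,0,0],0,1],[[0,0,0],0,1],[[0,0,0],0,1]]}}

```text
t: 20.92
tool_pos: [0.46, 0.0246, 0.0274]
tcp_rot: [[-0.003, 1.0, 0.002], [1.0, 0.003, 0.001], [0.001, 0.002, -1.0]]
force: [-1.8, -1.1, 5.7]
grip_width: 0.22
grasp_force: 58.4
```

Call:
{"name": "servo_tool", "arguments": {"commands": [[[0,0,0.4],0,1],[[0,0,1],0,1],[[0,0,1],0,1],[[0,0,1],0,1],[[0,0,1],0,1]]}}

```text
t: 21.33
tool_pos: [0.4592, 0.0244, 0.1161]
tcp_rot: [[-0.003, 1.0, 0.0], [1.0, 0.003, 0.0], [0.0, 0.0, -1.0]]
force: [0.5, -0.1, 1.3]
grip_width: 0.22
grasp_force: 58.8
```

Call:
{"name": "servo_tool", "arguments": {"commands": [[[0.949,0.114,1],0,1],[[0.949,0.114,0.3],0,1],[[0.949,0.114,0],0,1],[[0.949,0.114,0],0,1],[[0.949,0.114,0],0,1]]}}

```text
t: 21.75
tool_pos: [0.5551, 0.0362, 0.1418]
tcp_rot: [[-0.003, 1.0, 0.001], [1.0, 0.003, 0.001], [0.001, 0.001, -1.0]]
force: [-0.3, -0.1, 0.9]
grip_width: 0.219
grasp_force: 58.8
```

Call:
{"name": "servo_tool", "arguments": {"commands": [[[0.949,0.114,0],0,1],[[0.949,0.114,0],0,1],[[0.949,0.114,0],0,1],[[0.949,0.114,0],0,1],[[0.949,0.114,0],0,1]]}}

```text
t: 22.17
tool_pos: [0.6498, 0.0474, 0.1415]
tcp_rot: [[-0.003, 1.0, 0.001], [1.0, 0.003, -0.0], [-0.0, 0.001, -1.0]]
force: [-0.1, 0.3, 0.3]
grip_width: 0.218
grasp_force: 58.8
```

Call:
{"name": "servo_tool", "arguments": {"commands": [[[0.949,0.114,0],0,1],[[0,0,0],0,1],[[0,0,0],0,1],[[0,0,-0.8],0,1],[[0,0,-0.8],0,1]]}}

```text
t: 22.58
tool_pos: [0.6679, 0.0493, 0.1096]
tcp_rot: [[-0.003, 1.0, 0.002], [1.0, 0.003, 0.0], [0.0, 0.002, -1.0]]
force: [1.2, 0.0, 0.0]
grip_width: 0.219
grasp_force: 58.8
```

```bash
python3 - <<'E'
from h import *
for n in("scene","top"):
    p,d=grab_frame(n);cv2.imwrite(f"pics/{n}5.png",p)
a=cv2.imread("pics/scene5.png")[120:260,220:360];b=cv2.imread("pics/top5.png")[180:310,340:470]
cv2.imwrite("pics/a5.png",np.hstack([cv2.resize(a,(400,400)),cv2.resize(b,(400,400))]))
s=get_state();print(s["tool_pos"],s["grip_width"])
E
```

```text
[0.66548925 0.04961578 0.10656576] 0.21606476106044153
```

View pics/a5.png

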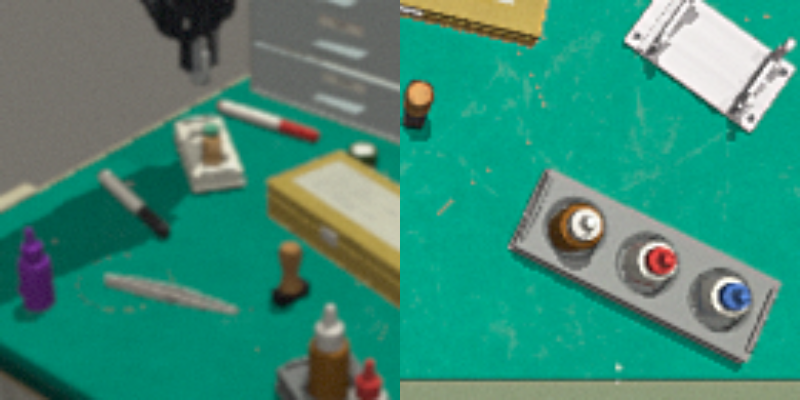

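The bottles and the green vial are seated. I'll lower the last vial.

Call:
{"name": "servo_tool", "arguments": {"commands": [[[0,0,-0.8],0,1],[[0,0,-0.9],0,1],[[0,0,-0.8],0,1],[[0,0,-0.6],0,1],[[0,0,-0.3],0,1]]}}

```text
t: 23.1
tool_pos: [0.6671, 0.0496, 0.0397]
tcp_rot: [[-0.003, 1.0, -0.001], [1.0, 0.003, -0.0], [-0.0, -0.001, -1.0]]
force: [-0.4, 0.0, -0.7]
grip_width: 0.221
grasp_force: 58.8
```

Call:
{"name": "servo_tool", "arguments": {"commands": [[[0,0,-0.05],0,1],[[0,0,0],0,1],[[0,0,0],0,0.2],[[0,0,0],0,-0.1],[[0,0,0],0,-0.1]]}}

```text
t: 23.52
tool_pos: [0.6686, 0.0495, 0.0402]
tcp_rot: [[-0.003, 1.0, 0.001], [1.0, 0.003, 0.0], [0.0, 0.001, -1.0]]
force: [-0.9, -0.1, -0.2]
grip_width: 0.55
grasp_force: 0.0
```

Call:
{"name": "servo_tool", "arguments": {"commands": [[[0,0,1],0,-0.1],[[0,0,1],0,-0.1],[[0,0,1],0,-0.1],[[0,0,1],0,-0.1],[[0,0,1],0,-0.1]]}}

```text
t: 23.93
tool_pos: [0.6681, 0.0495, 0.1408]
tcp_rot: [[-0.003, 1.0, 0.001], [1.0, 0.003, 0.0], [0.0, 0.001, -1.0]]
force: [-0.1, 0.3, 1.0]
grip_width: 0.55
grasp_force: 0.0
```

Call:
{"name": "servo_tool", "arguments": {"commands": [[[-0.953,-0.666,0],1,0.1],[[-0.953,-0.666,0],1,0.1],[[-0.953,-0.666,0],1,0.1],[[-0.953,-0.666,0],0.7,0.1],[[-0.953,-0.666,0],0,0.1]]}}

```text
t: 24.35
tool_pos: [0.572, -0.0177, 0.14]
tcp_rot: [[-0.298, 0.955, 0.001], [0.955, 0.298, 0.0], [-0.0, 0.001, -1.0]]
force: [-0.9, 0.3, 0.5]
grip_width: 0.455
grasp_force: 0.0
```

Call:
{"name": "servo_tool", "arguments": {"commands": [[[-0.953,-0.666,0],0,0.1],[[-0.953,-0.666,0],0,0.1],[[-0.953,-0.666,0],0,0.1],[[-0.953,-0.666,0],0,0.1],[[-0.953,-0.666,0],0,0.1]]}}

```text
t: 24.77
tool_pos: [0.4767, -0.0843, 0.1398]
tcp_rot: [[-0.294, 0.956, 0.001], [0.956, 0.294, 0.0], [-0.0, 0.001, -1.0]]
force: [-0.6, -0.6, 0.6]
grip_width: 0.45
grasp_force: 0.0
```

Call:
{"name": "servo_tool", "arguments": {"commands": [[[-0.953,-0.666,-0.5],0,0.1],[[0,0,-1],0,0.1],[[0,0,-1],0,0.1],[[0,0,0],0,0.1],[[0,0,0],0,0.1]]}}

```text
t: 25.18
tool_pos: [0.458, -0.0972, 0.0893]
tcp_rot: [[-0.294, 0.956, -0.001], [0.956, 0.294, -0.0], [0.0, -0.001, -1.0]]
force: [0.3, -0.4, 0.5]
grip_width: 0.455
grasp_force: 0.0
```

Call:
{"name": "servo_tool", "arguments": {"commands": [[[0,0,-1],0,0.1],[[0,0,-1],0,0.1],[[0,0,-0.8],0,0.1],[[0,0,-0.3],0,0.1],[[0,0,0],0,0.1]]}}

```text
t: 25.6
tool_pos: [0.4584, -0.0969, 0.0272]
tcp_rot: [[-0.295, 0.956, -0.001], [0.956, 0.295, -0.0], [0.0, -0.001, -1.0]]
force: [-0.3, -0.0, 0.3]
grip_width: 0.454
grasp_force: 0.0
```

```bash
python3 - <<'E'
from h import *
for n in("scene","top"):
    p,d=grab_frame(n);cv2.imwrite(f"pics/{n}6.png",p)
a=cv2.imread("pics/scene6.png")[160:280,220:340];b=cv2.imread("pics/top6.png")[130:270,220:360]
cv2.imwrite("pics/a6.png",np.hstack([cv2.resize(a,(400,400)),cv2.resize(b,(400,400))]))
s=get_state();print(s["tool_pos"],s["tcp_rot"][:2,1],s["grip_width"])
E
```

```text
[ 0.4590727  -0.09712335  0.02826591] [0.95565068 0.29450105] 0.4508872942081448
```

View pics/a6.png

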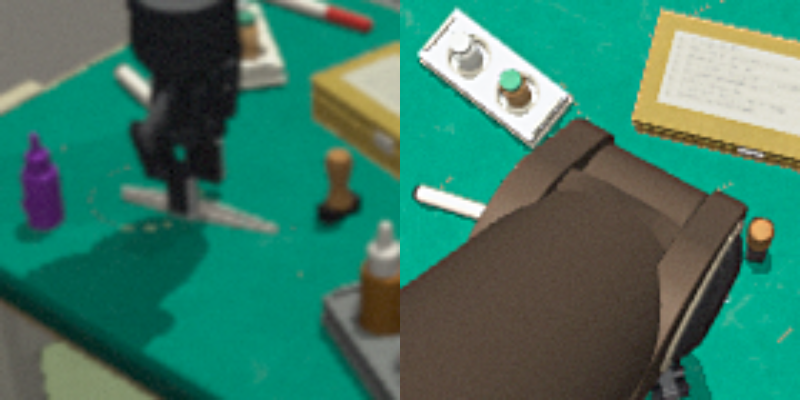

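Both vials are seated and the fingers straddle the middle of the forceps. I'll go down and grip.

Call:
{"name": "servo_tool", "arguments": {"commands": [[[0,0,-0.3],0,0.1],[[0,0,-0.27],0,0.1],[[0,0,0],0,0.1],[[0,0,0],0,0.5],[[0,0,0],0,1]]}}

```text
t: 26.12
tool_pos: [0.4584, -0.097, 0.016]
tcp_rot: [[-0.294, 0.956, 0.0], [0.956, 0.294, 0.0], [0.0, 0.0, -1.0]]
force: [0.1, 0.2, -0.2]
grip_width: 0.177
grasp_force: 0.0
```

Call:
{"name": "servo_tool", "arguments": {"commands": [[[0,0,0],0,1],[[0,0,0],0,1],[[0,0,0],0,1],[[0,0,0],0,1],[[0,0,0],0,1]]}}

```text
t: 26.53
tool_pos: [0.4584, -0.0971, 0.0162]
tcp_rot: [[-0.294, 0.956, 0.0], [0.956, 0.294, 0.0], [0.0, 0.0, -1.0]]
force: [-1.5, 0.7, 5.7]
grip_width: 0.112
grasp_force: 59.1
```

Call:
{"name": "servo_tool", "arguments": {"commands": [[[0,0,0.3],0,1],[[0,0,1],0,1],[[0,0,1],0,1],[[0,0,1],0,1],[[0,0,1],0,1]]}}

```text
t: 26.95
tool_pos: [0.4581, -0.0971, 0.103]
tcp_rot: [[-0.294, 0.956, -0.0], [0.956, 0.294, -0.0], [-0.0, -0.0, -1.0]]
force: [1.0, 0.4, -0.9]
grip_width: 0.112
grasp_force: 58.7
```

Call:
{"name": "servo_tool", "arguments": {"commands": [[[0.334,-0.984,1],-1,1],[[0.334,-0.984,0.5],-1,1],[[0.334,-0.984,0],-1,1],[[0.334,-0.984,0],-1,1],[[0.334,-0.984,0],-1,1]]}}

```text
t: 27.37
tool_pos: [0.4922, -0.1961, 0.1327]
tcp_rot: [[0.104, 0.995, 0.001], [0.995, -0.104, 0.0], [0.0, 0.001, -1.0]]
force: [-0.0, -0.3, -0.2]
grip_width: 0.112
grasp_force: 58.7
```

Call:
{"name": "servo_tool", "arguments": {"commands": [[[0.334,-0.984,0],-1,1],[[0.334,-0.984,0],-1,1],[[0.334,-0.984,0],-1,1],[[0.334,-0.984,0],-1,1],[[0.334,-0.984,0],-1,1]]}}

```text
t: 27.78
tool_pos: [0.5254, -0.2945, 0.1321]
tcp_rot: [[0.484, 0.875, -0.0], [0.875, -0.484, 0.0], [0.0, -0.0, -1.0]]
force: [0.4, 1.0, 0.4]
grip_width: 0.109
grasp_force: 58.7
```

Call:
{"name": "servo_tool", "arguments": {"commands": [[[0.334,-0.984,0],-1,1],[[0.334,-0.984,0],-1,1],[[0.334,-0.984,0],0,1],[[0.334,-0.984,0],0,1],[[0.334,-0.984,0],0,1]]}}

```text
t: 28.2
tool_pos: [0.5588, -0.3927, 0.1319]
tcp_rot: [[0.614, 0.79, -0.001], [0.79, -0.614, 0.0], [-0.0, -0.001, -1.0]]
force: [-0.6, -0.2, -0.7]
grip_width: 0.112
grasp_force: 58.7
```

Call:
{"name": "servo_tool", "arguments": {"commands": [[[0,0,0],0,1],[[0,0,-0.8],0,1],[[0,0,-0.8],0,1],[[0,0,0],0,1],[[0,0,0],0,1]]}}

```text
t: 28.62
tool_pos: [0.5581, -0.3912, 0.0994]
tcp_rot: [[0.614, 0.79, -0.002], [0.79, -0.614, 0.001], [-0.0, -0.002, -1.0]]
force: [0.4, -0.1, 1.4]
grip_width: 0.11
grasp_force: 58.7
```

```bash
python3 - <<'E'
from h import *
for n in("scene","top"):
    p,d=grab_frame(n);cv2.imwrite(f"pics/{n}7.png",p)
a=cv2.imread("pics/scene7.png")[190:310,340:460];b=cv2.imread("pics/top7.png")[140:260,390:510]
cv2.imwrite("pics/a7.png",np.hstack([cv2.resize(a,(400,400)),cv2.resize(b,(400,400))]))
s=get_state();print(s["tool_pos"],s["tcp_rot"][:2,1],s["grip_width"])
E
```

```text
[ 0.55883433 -0.39215904  0.10090582] [ 0.78949843 -0.61375203] 0.11323660863030235
```

View pics/a7.png

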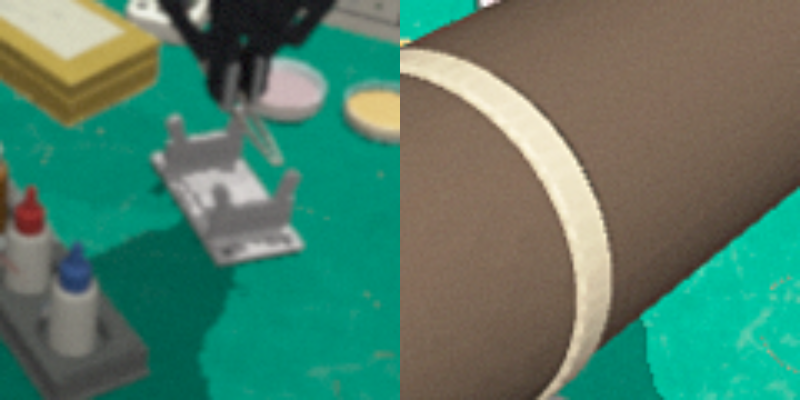

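The forceps hang parallel to the rest and over its notches. I'll lower and release them.

Call:
{"name": "servo_tool", "arguments": {"commands": [[[0,0,-0.8],0,1],[[0,0,-0.8],0,1],[[0,0,-0.5],0,1],[[0,0,-0.3],0,1],[[0,0,-0.15],0,1]]}}

```text
t: 29.13
tool_pos: [0.5581, -0.3916, 0.048]
tcp_rot: [[0.614, 0.789, -0.001], [0.789, -0.614, 0.001], [0.0, -0.002, -1.0]]
force: [-6.0, 5.7, 21.1]
grip_width: 0.116
grasp_force: 61.3
```

Call:
{"name": "servo_tool", "arguments": {"commands": [[[0,0,0],0,1],[[0,0,0],0,0.6],[[0,0,0],0,0.3],[[0,0,0],0,0.2],[[0,0,0],0,0.2]]}}

```text
t: 29.55
tool_pos: [0.5587, -0.3923, 0.0491]
tcp_rot: [[0.614, 0.789, 0.0], [0.789, -0.614, -0.0], [0.0, 0.001, -1.0]]
force: [0.1, -0.3, -0.3]
grip_width: 0.401
grasp_force: 0.0
```

Call:
{"name": "servo_tool", "arguments": {"commands": [[[0,0,0.5],0,0.2],[[0,0,1],0,0.2],[[0,0,1],0,0.2],[[0,0,1],0,0.2],[[0,0,1],0,0.2]]}}

```text
t: 29.97
tool_pos: [0.5585, -0.3924, 0.1407]
tcp_rot: [[0.614, 0.789, 0.0], [0.789, -0.614, -0.0], [-0.0, 0.001, -1.0]]
force: [0.4, 0.6, 0.0]
grip_width: 0.401
grasp_force: 0.0
```

Call:
{"name": "servo_tool", "arguments": {"commands": [[[0,1,1],0,0.2],[[0,1,1],0,0.2],[[0,1,1],0,0.2],[[0,1,1],0,0.2],[[0,1,0],0,0.2]]}}

```text
t: 30.38
tool_pos: [0.5597, -0.2929, 0.2238]
tcp_rot: [[0.615, 0.789, 0.006], [0.789, -0.615, -0.002], [0.002, 0.006, -1.0]]
force: [0.6, -0.3, 0.8]
grip_width: 0.399
grasp_force: 0.0
```

Call:
{"name": "servo_tool", "arguments": {"commands": [[[0,1,1],0,0.2],[[0,1,1],0,0.2],[[0,1,1],0,0.2],[[0,1,1],0,0.2],[[0,1,0],0,0.2]]}}

```text
t: 30.8
tool_pos: [0.5596, -0.1926, 0.3036]
tcp_rot: [[0.615, 0.789, 0.006], [0.789, -0.615, -0.001], [0.003, 0.005, -1.0]]
force: [0.8, -0.4, -1.1]
grip_width: 0.396
grasp_force: 0.0
```

Call:
{"name": "servo_tool", "arguments": {"commands": [[[0,1,0],0,0.2],[[0,1,0],0,0.2],[[0,1,0],0,0.2],[[0,1,0],0,0.2],[[0,1,0],0,0.2]]}}

```text
t: 31.22
tool_pos: [0.5583, -0.0915, 0.2998]
tcp_rot: [[0.614, 0.789, 0.001], [0.789, -0.614, 0.001], [0.001, 0.0, -1.0]]
force: [1.0, -0.2, -0.3]
grip_width: 0.402
grasp_force: 0.0
```

Call:
{"name": "servo_tool", "arguments": {"commands": [[[0,1,0],0,0.2],[[0,1,0],0,0.2],[[0,1,0],0,0.2],[[0,1,0],0,0.2],[[0,1,0],0,0.2]]}}

```text
t: 31.63
tool_pos: [0.5583, 0.0085, 0.2998]
tcp_rot: [[0.614, 0.789, 0.001], [0.789, -0.614, 0.001], [0.001, 0.0, -1.0]]
force: [0.1, 0.8, -0.1]
grip_width: 0.403
grasp_force: 0.0
```

```bash
python3 - <<'E'
from h import *
for n in("scene","top"):
    p,d=grab_frame(n);cv2.imwrite(f"pics/{n}8.png",p)
a=cv2.imread("pics/scene8.png")[150:310,260:420];b=cv2.imread("pics/top8.png")[110:310,290:490]
cv2.imwrite("pics/a8.png",np.hstack([cv2.resize(a,(400,400)),cv2.resize(b,(400,400))]))
X=cloud(d,camera_params("top"))
for k,bx in {"blue":(435,460,255,300,.07,.1),"red":(410,434,245,290,.07,.1),"amber":CY["amber"],"vials":(222,285,130,184,.049,.07)}.items():
    m=sel(X,bx);print(k,m.sum(),X[m].mean(0).round(4),X[m][:,2].max().round(4))
E
```

```text
blue 61 [ 0.3846 -0.3832  0.0754] 0.0889
red 57 [ 0.4079 -0.336   0.0759] 0.0892
amber 18 [ 0.4308 -0.2861  0.094 ] 0.0987
vials 58 [0.6405 0.013  0.0556] 0.0597
```

View pics/a8.png

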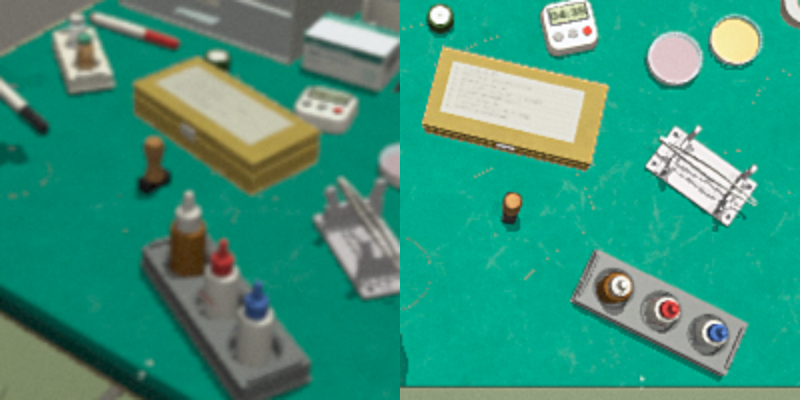

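All pieces look seated. I'll check the forceps height, and hand in only if it's right.

```bash
python3 - <<'E'
from h import *
p,d=grab_frame("top");X=cloud(d,camera_params("top"))
m=sel(X,(408,475,168,226,.03,.047));P=X[m]
a=np.radians(52.1);y=np.array([np.cos(a),np.sin(a)]);x=np.array([y[1],-y[0]])
R=(P[:,:2]-[.5583,-.3923]);L=np.c_[R@x,R@y,P[:,2]];L=L[abs(L[:,0])<.015]
lo=L[L[:,1]<-.04];hi=L[L[:,1]>.04];mid=L[abs(L[:,1])<.03]
for q in(lo,mid,hi):print(len(q),np.median(q,0).round(4) if len(q) else "")
print(L[:,1].min(),L[:,1].max())
if len(lo)>3 and len(hi)>3 and abs(np.median(lo[:,2])-np.median(hi[:,2]))<.005: print(sign_off())
E
```

```text
23 [ 0.0004 -0.0494  0.0355]
109 [0.0022 0.0012 0.039 ]
37 [-0.0031  0.0499  0.0404]
-0.0616029967097651 0.06220798079001679
the job is handed in; nothing more can be done
None
```

The job is handed in. Before that, the camera showed both white bottles, both vials and the amber bottle upright in their wells, and the forceps level across both notches of the rest; no verdict came back.

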